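# Draw out the test-strip tray

## Robot

A 7-joint arm with a two-finger parallel gripper is mounted at the origin on the work surface. World frame = base frame: x ahead of the robot, y to its left, z up, the work surface at z = 0. Lengths are in m, angles in rad, forces in N, time in s.
With the tool pointing down it reaches from about 0.425 to 0.875 m from the base axis. Payload 8.4 kg.
Tool frame: the origin (TCP) lies between the finger pads; the fingertips stand bot.tcp_to_tips ahead of it and the grasp point (between the pads) lies 2 mm behind it (bot.tcp_to_tips is the distance from the TCP to the fingertips, in m); z points along the fingers, y is the direction in which the jaws open and shut (so a half turn about z gives the same grasp; the last joint's range is limited). The gripper opens to 85 mm and grips with 20 to 120 N. Pads are 22 mm wide; open, the fingers measure 114 mm over their backs; the gripper's body (76 mm by 85 mm) begins 54 mm behind the grasp point. The pads swing forward as they close: fully open they stand 13 mm farther back than shut.
Start: joints at [-1.299, 0.333, 0.04, 1.465, -0.013, 1.343, -0.059], TCP at [0.236, 0.606, 0.248] pointing down, gripper open.
Joint ranges: [-2.58, 2.58], [-0.38, 2.09], [-1.3, 1.39], [0.25, 2.4], [-1.5, 4.64], [0.08, 2.09], [-2.65, 2.65]. Speed limits (rad/s): [2.22, 2.22, 2.79, 2.79, 3.14, 3.14, 3.14].

## Interface

Orientations are given as a rotation vector (axis times angle).
In Python, from plant import bot gives the robot as it stands.
- The arm moves only by the tool send_rows, never from a script. Its argument "moves" is one flat list of numbers, 7 for each row, row after row: the shift along the tool's x, y, z each as a share of 0.15 m, from -1 to 1, then the turn, a rotation vector about the tool's x, y, z each as a share of 0.5 rad, from -1 to 1, then the gripper's target within -1 to 1 (fully open at 1, half-way at 0, shut at -1). A call has 1 to 12 rows; each row is the pose to reach, as a shift and turn from the pose commanded when the call began, along the tool's axes at that moment; what a row does not reach only later rows make up. A row lasts 1/10 s, in which the tool goes at most 50 mm and 8.59 degrees, less where a joint would pass 70% of its speed; a pose out of reach is approached as far as the arm can. A call with a number of a shift or a turn outside -1 to 1 is refused whole. A call with a gripper value outside its range is refused whole. The fingers move at their own pace and stop on an object; "squeeze" is the grip in N (left out, the last holds). Time passes only in rows, so rows that repeat a pose let the fingers close. It gives the time, the measured TCP pose, the force and the opening at its end, in the units of the state.
- bot.get_obs(): the state, without advancing time (a new reading comes with each control period).
- bot.snapshot(name): name is "scene" or "top"; returns the picture (480x640x3 uint8, red, green, blue); there is no depth.
- bot.get_calibration(name): a dict with "vfov" (degrees; the focal length in pixels is half the picture's height over the tangent of half this angle, whatever the lens; pixels are square), "cx", "cy" (the principal point, pixels), "D" ([k1, k2, p1, p2, k3] as OpenCV has them; the pictures are not rectified), "T" (4x4, takes a point from camera to world coordinates). Camera axes: x right, y down, z forward; pixel columns grow to the right and rows downward; lengths in m; the calibration is good to about 2 mm. A picture is of the moment at which its call begins. get_calibration takes no time and is no camera call.
- bot.finish_job(): hands the job in, once; it reports no verdict.
Trained networks look in the newest picture that a camera, given by its name, has taken for a name from the list of things; names that differ only in an ending like _2 or _b are one class to them, and where a whole thing is asked for, a point or a joint stands for the part that bears it (a point fixed in the world has none). Each returns a list of dicts, best first, with "conf" (0 to 1); they miss things now and then, are a little off and sometimes report something else, mostly with a low value. They report only what shows in the picture. A call takes as long as a camera call. They do not tell look-alikes from the thing itself.
- bot.trace(camera, thing): "pixels" (480x640 bool, what is visible of it) and "extent" ([left, top, right, bottom] in pixels, round what is visible of it).
The state is a dict: "time_s": time; "joint_pos": joint angles; "joint_velocities": joint speeds; "joint_torque": joint torques, N m; "position": TCP position; "tcp_rot": TCP orientation; "force": force on the tool from outside, world axes, zero at the start; "moment": the same for the moment, N m; "width": finger opening in m.
Only numpy, scipy, OpenCV 4.12 (cv2) and the standard library are available. Lean on these libraries where they do the work, as an engineer would, in place of code of your own. Each camera call takes 0.05 s, during which the arm holds its last target. There are 200 camera calls.

## Task

Get the table ready for the next blood-sugar check: push the tray that was left half open (the lancing pen lies in it) fully home, and hook a fingertip behind the front lip of the shut tray in which the round strip pot stands and draw that tray out to its stop. Keep the pot standing, leave the third tray shut and the other things on the table where they are, and do not pinch a tray's front or lift anything: fingertips only.

Things in the scene. Friction and masses are not known exactly. Their poses are not given: they have to be found in the camera images.
- dock: Grey board 215 x 336 x 10 mm, fixed to the table, carrying three equal drawer units side by side, 108 mm apart; which unit is left, middle or right varies. Origin: centre of its underside. Its x axis is the direction in which all trays slide home (level, roughly away from the robot); y runs along the row, z up. At its far edge is an upstand, its top 40 mm above the table.
- strip_unit: The strip tray's unit: a clear plastic sleeve 104 mm wide, its flat top 76 mm above the table, fixed on the dock. Origin 10 mm above the table; the sleeve runs from 50 mm before it to 100 mm beyond it; axes as the dock's. A white open-topped tray slides in it on runners; shut, its front 50 mm sticks out towards the robot, open above. The other two units are the same.
- strip_lip_mid (a point): Strip tray's front lip: middle of its top edge, on its back face, 58 mm above the table; moves with the tray; axes as the dock's. The front is an upright plate 6 mm thick, 100 wide, 44 high; its outer face is 6 mm in front of this point. Behind the lip, before the sleeve, is a pocket for a finger, 44 mm long when shut, 82 wide; tray floor 17 mm and side walls 46 mm above the table.
- strip_tray (a joint): How far the strip tray is drawn out, in m: 0 shut, 0.11 at its stop. Starts shut. It slides with about 1.5 N of friction and stays where it is left.
- pen_lip_mid (a point): The same point on the lancing-pen tray.
- pen_tray (a joint): How far the lancing-pen tray is drawn out, in m, as for the strip tray: 0 is fully home. Starts 0.05 to 0.09 out.
- swab_lip_mid (a point): The same point on the third tray, which holds a carton of swabs and is to stay shut.
- swab_tray (a joint): How far the third tray is drawn out, in m. Starts shut.
- pot_mid (a point): Centre of the strip pot, half-way up: grey round pot with a dark grey flip cap, 32 mm in diameter, 48 mm high, standing loose on the floor of the strip tray, some 110 to 150 mm behind its lip; its z axis points up. Seen from above through the clear sleeve.
- lancer_mid (a point): Centre of the lancing pen, a white and grey rounded bar 100 x 16 x 14 mm, lying loose on the floor of the pen tray, roughly along the tray.
- monitor: White blood-pressure monitor, 115 x 130 mm, about 75 mm high, on the table to the right of the dock. Origin at the centre of its underside. Not to be moved.
- meter: Black glucose meter, 92 x 50 x 18 mm, lying on the table to the left of the dock. Origin at the centre of its underside. Not to be moved.
- carton: Paper carton 45 x 60 mm, 95 mm high, standing on the table to the left of the dock. Origin at the centre of its underside. Not to be moved.
Mind the look-alikes: they are no part of the job. There is more than one size of the part that bears lancer_mid; the job needs the middle-sized.

How it is judged:
By the outcome, as a careful person would: the job done as asked, in the order asked, and still so for the second after the job is handed in, with the robot touching nothing.
It also fails if it takes over 45 s, if anything falls off the work surface, if the arm or the gripper's body presses on something with over 40 N, if the wrist force passes 120 N, or if a joint passes its speed limit or range.

## Working session

There is one attempt and no reset: what is moved stays moved. The work goes in short steps, Python scripts to look and compute and a tool call to move; the robot and the scene stay as the last step left them, time stands still between calls to the robot, and variables do not carry over. Pictures are saved under pics/ and viewed, about 8 in all and at most 12, crops included, and the job is handed in when it is done.

Besides the shell and the picture viewer there is one more tool, called after "Call:" as a command line: name --argument value ..., lists and objects as JSON in quotes. send_rows: Moves the arm, as the interface text tells. Its arguments: {"type":"object","properties":{"moves":{"type":"array"},"squeeze":{"type":"number"}},"required":["moves"]}

```bash
mkdir -p pics; ls; cat > h.py <<'E'
import numpy as np, cv2
from plant import bot
def cal(n):
    c=bot.get_calibration(n); f=240/np.tan(np.radians(c["vfov"])/2)
    return np.array([[f,0,c["cx"]],[0,f,c["cy"]],[0,0,1]]),np.array(c["D"],float),np.array(c["T"])
def ray(n,uv):
    K,D,T=cal(n); p=cv2.undistortPoints(np.array(uv,float).reshape(-1,1,2),K,D)[:,0]
    return T[:3,3],np.c_[p,np.ones(len(p))]@T[:3,:3].T
def onz(n,uv,z):
    o,d=ray(n,uv); return o+d*((z-o[2])/d[:,2])[:,None]
def proj(n,P):
    K,D,T=cal(n); Ti=np.linalg.inv(T); r,_=cv2.Rodrigues(Ti[:3,:3])
    return cv2.projectPoints(np.array(P,float).reshape(-1,1,3),r,Ti[:3,3],K,D)[0][:,0]
E
python3 - <<'E'
from h import *
np.set_printoptions(precision=4,suppress=True)
print(bot.get_obs(),bot.tcp_to_tips)
for n in("scene","top"):
    cv2.imwrite(f"pics/{n}0.png",bot.snapshot(n)[:,:,::-1])
    print(n,cal(n))
    for t in("dock","strip_lip_mid","pen_lip_mid","swab_lip_mid","pot_mid","lancer_mid","monitor","meter","carton"):
        for r in bot.trace(n,t)[:3]: 
            ys,xs=np.nonzero(r["pixels"]); print(t,round(r["conf"],2),r["extent"],xs.mean().round(1),ys.mean().round(1))
E
```

```text
pics
{'time_s': 0.0, 'joint_pos': array([-1.2992,  0.3339,  0.0399,  1.4663, -0.0134,  1.3433, -0.0585]), 'joint_velocities': array([ 0.0001, -0.0005,  0.0019, -0.0003, -0.0006,  0.0013, -0.0002]), 'joint_torque': array([  0.0002, -65.855 ,   1.3658, -40.5565,   0.0168,   0.0124,
        -0.    ]), 'position': array([0.2354, 0.6054, 0.2474]), 'tcp_rot': array([-0.5791, -3.0876,  0.0026]), 'force': array([ 0.2136, -0.6207,  0.1658]), 'moment': array([ 0.0095,  0.0025, -0.0171]), 'width': 0.08554723631437709} 0.017
scene (array([[466.5986,   0.    , 317.7504],
       [  0.    , 466.5986, 233.9821],
       [  0.    ,   0.    ,   1.    ]]), array([0.0149, 0.    , 0.    , 0.    , 0.    ]), array([[-0.492 ,  0.5745, -0.6541,  1.2007],
       [ 0.8705,  0.3354, -0.3601,  0.3392],
       [ 0.0125, -0.7466, -0.6651,  0.7022],
       [ 0.    ,  0.    ,  0.    ,  1.    ]]))
dock 0.77 [167.4, 262.4, 363.7, 377.0] 258.8 325.0
strip_lip_mid 0.95 [275.8, 231.2, 319.5, 271.5] 299.0 252.4
strip_lip_mid 0.48 [339.5, 313.6, 384.0, 379.7] 359.9 347.2
pen_lip_mid 0.79 [315.9, 239.3, 389.0, 307.8] 354.5 2
[... 876 characters left out ...]
, 183.1, 426.2, 253.6] 340.8 226.7
dock 0.43 [173.1, 198.4, 214.3, 248.6] 193.7 225.0
strip_lip_mid 0.72 [447.0, 203.7, 533.7, 274.4] 488.5 237.3
strip_lip_mid 0.62 [308.5, 198.5, 363.9, 236.8] 336.2 216.7
pen_lip_mid 0.57 [236.9, 181.4, 310.7, 267.3] 273.8 225.0
lancer_mid 0.79 [271.8, 188.6, 289.0, 225.9] 278.9 203.8
lancer_mid 0.55 [276.1, 319.3, 341.5, 371.3] 306.0 345.0
lancer_mid 0.51 [191.7, 286.4, 226.2, 293.0] 209.1 288.9
monitor 0.93 [446.6, 202.1, 534.9, 274.3] 488.5 237.1
monitor 0.61 [244.2, 183.8, 426.6, 256.7] 342.4 226.9
meter 0.96 [171.4, 198.6, 214.5, 248.4] 193.7 225.3
carton 0.75 [199.5, 122.8, 241.4, 164.0] 220.1 142.8
carton 0.51 [272.4, 186.8, 286.9, 225.2] 278.7 204.3
```

```bash
python3 - <<'E'
import cv2
a=cv2.imread("pics/top0.png")[90:330,150:550]; cv2.imwrite("pics/tc.png",cv2.resize(a,(800,480),interpolation=cv2.INTER_CUBIC))
E
```

```text
(no output)
```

View pics/scene0.png

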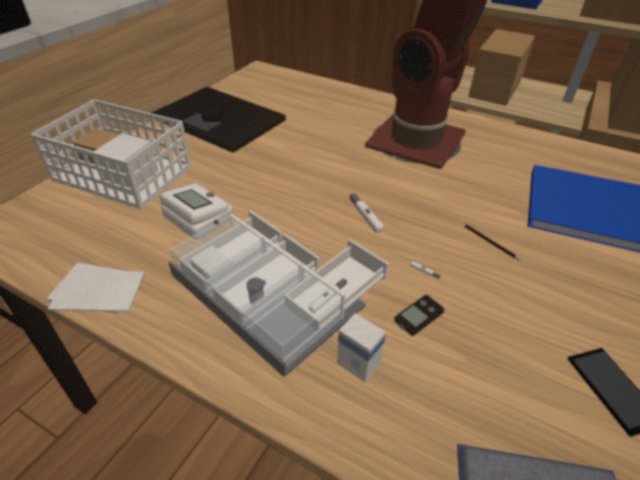

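View pics/tc.png

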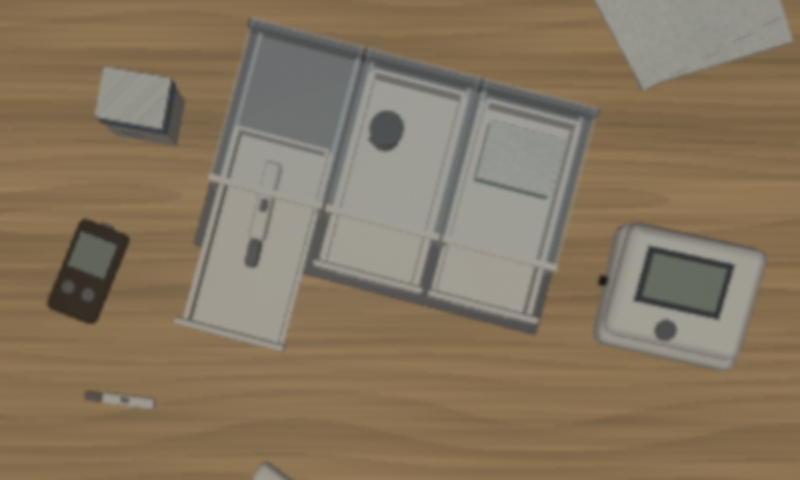

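The top view shows the pen tray on the left, half open. The strip tray with its dark-capped pot (px ~343,155) is in the middle, and the swab tray is on the right.

Lancer look-alikes in the scene view:
- Large pen, loose on the table at (365,212)
- Small pen, loose at (424,269)
- Middle-sized pen, in the open tray at (325,297). This is the right one, so the open tray is the pen tray.

Next is a close crop for the edges.

```bash
python3 - <<'E'
import cv2
a=cv2.imread("pics/top0.png")[175:275,230:430]; cv2.imwrite("pics/tc2.png",cv2.resize(a,(800,400),interpolation=cv2.INTER_CUBIC))
a=cv2.imread("pics/scene0.png")[205:325,235:395]; cv2.imwrite("pics/sc2.png",cv2.resize(a,(800,600),interpolation=cv2.INTER_CUBIC))
E
```

```text
(no output)
```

View pics/tc2.png

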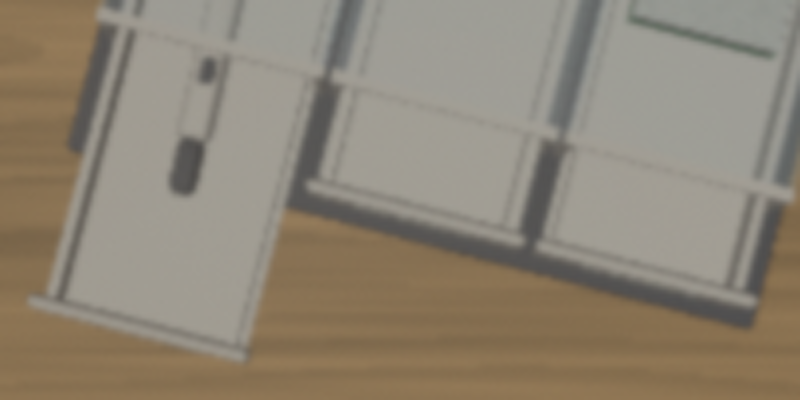

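View pics/sc2.png

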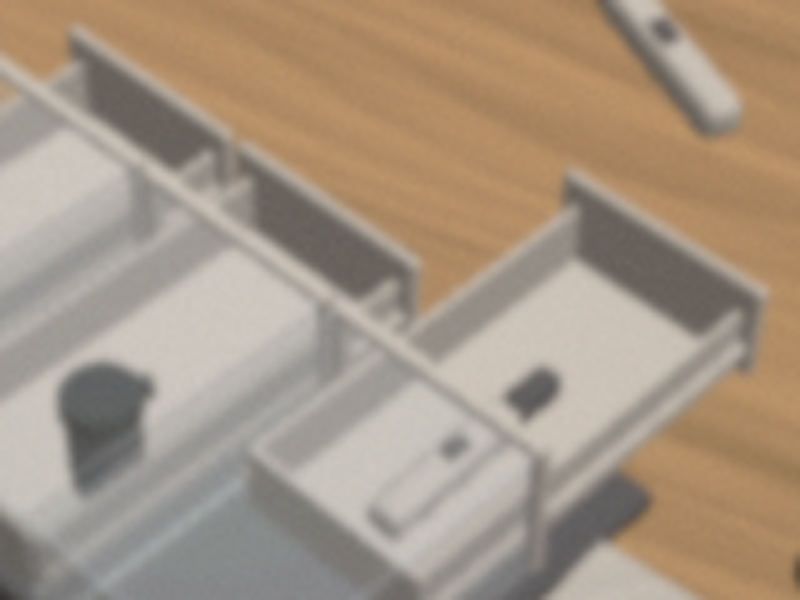

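```bash
python3 - <<'E'
from h import *
np.set_printoptions(precision=4,suppress=True)
t=lambda L:(np.array(L,float)+.5)/4-.5+[230,175]
s=lambda L:(np.array(L,float)+.5)/5-.5+[235,205]
for n,T,S in(("pen",[(30,301),(247,355)],[(762,292),(572,175)]),("strip",[(308,186),(523,241)],[(415,265),(245,147)]),("swab",[(538,246),(756,302)],[(228,137),(77,30)])):
    a=onz("top",t(T),.058);b=onz("scene",s(S),.058)
    for q in(a,b):
        d=q[0]-q[1]; print(n,q[0,:2],q[1,:2],"mid",q.mean(0)[:2],"len",np.linalg.norm(d),"yaw",np.degrees(np.arctan2(-d[0],d[1])))
r=onz("top",t([(97,14),(325,75),(560,137),(790,196)]),.076); print(r); d=r[0]-r[3]; print(np.linalg.norm(d),np.degrees(np.arctan2(-d[0],d[1])))
print("pot cap top",onz("top",[(343,155.5)],.065))
E
```

```text
pen [0.5731 0.1501] [0.5495 0.052 ] mid [0.5613 0.1011] len 0.10089141720952295 yaw -13.483605029528642
pen [0.5731 0.1485] [0.5499 0.0543] mid [0.5615 0.1014] len 0.09700067458743476 yaw -13.825371845027261
strip [0.6262 0.0252] [ 0.6021 -0.0722] mid [ 0.6141 -0.0235] len 0.10034474617693079 yaw -13.871612302420038
strip [0.628  0.0245] [ 0.6029 -0.0707] mid [ 0.6154 -0.0231] len 0.0984221806140388 yaw -14.784708375945879
swab [ 0.5999 -0.079 ] [ 0.5755 -0.1774] mid [ 0.5877 -0.1282] len 0.10139180933739089 yaw -13.944047863603032
swab [ 0.6012 -0.0802] [ 0.5749 -0.1758] mid [ 0.588 -0.128] len 0.09914323038345102 yaw -15.332858028167092
[[ 0.7008  0.1194  0.076 ]
 [ 0.6745  0.0177  0.076 ]
 [ 0.6477 -0.0871  0.076 ]
 [ 0.6223 -0.1893  0.076 ]]
0.31853790816409383 -14.265072994519588
pot cap top [[ 0.7448 -0.0394  0.065 ]]
```

```bash
cat >> h.py <<'E'
from scipy.spatial.transform import Rotation as Ro
np.set_printoptions(precision=4,suppress=True)
Y=np.radians(-14.1); DX=np.array([np.cos(Y),np.sin(Y),0]); DY=np.array([-np.sin(Y),np.cos(Y),0])
RT=np.c_[-DX,DY,[0,0,-1]]
def rel(p):
    o=bot.get_obs(); R=Ro.from_rotvec(o["tcp_rot"]).as_matrix()
    print("shift share",R.T@(np.array(p)-o["position"])/.15,"turn share",Ro.from_matrix(R.T@RT).as_rotvec()/.5,"F",o["force"],"t",o["time_s"],"pos",o["position"])
E
python3 -c "
from h import *
rel([.5226,.1109,.2474])"
```

```text
shift share [-2.9795 -2.3814  0.0061] turn share [-0.0001 -0.0001 -0.2495] F [-0.4647  0.3911 -0.3477] t 1.0 pos [0.2355 0.6058 0.2483]
```

Call:
send_rows --moves '[-0.25, -0.2, 0, 0, 0, -0.06, -1, -0.5, -0.4, 0, 0, 0, -0.12, -1, -0.75, -0.6, 0, 0, 0, -0.18, -1, -1, -0.8, 0, 0, 0, -0.25, -1, -1, -0.8, 0, 0, 0, -0.25, -1, -1, -0.8, 0, 0, 0, -0.25, -1, -1, -0.8, 0, 0, 0, -0.25, -1]' --squeeze 20

```text
time_s: 1.7
position: [0.3311, 0.4405, 0.2484]
tcp_rot: [-0.383, -3.118, -0.001]
force: [-0.7, 0.6, -0.6]
width: -0.0
```

```bash
python3 -c "
from h import *
rel([.5226,.1109,.2474])"
```

```text
shift share [-1.7713 -1.8227  0.0052] turn share [ 0.001  -0.0008  0.0027] F [-0.6502  0.5792 -0.6399] t 1.7 pos [0.3311 0.4405 0.2484]
```

Call:
send_rows --moves '[-0.24, -0.25, 0, 0, 0, 0, -1, -0.48, -0.5, 0, 0, 0, 0, -1, -0.72, -0.75, 0, 0, 0, 0, -1, -0.95, -1, 0, 0, 0, 0, -1, -0.95, -1, 0, 0, 0, 0, -1, -0.95, -1, 0, 0, 0, 0, -1]'

```text
time_s: 2.3
position: [0.434, 0.2592, 0.2484]
tcp_rot: [0.388, 3.118, 0.0]
force: [-0.5, 0.4, -0.7]
width: -0.0005
```

Call:
send_rows --moves '[-0.24, -0.25, 0, 0, 0, 0, -1, -0.48, -0.5, 0, 0, 0, 0, -1, -0.82, -0.82, 0, 0, 0, 0, -1, -0.82, -0.82, 0, 0, 0, 0, -1, -0.82, -0.82, 0, 0, 0, 0, -1, -0.82, -0.82, 0, 0, 0, 0, -1]'

```text
time_s: 2.9
position: [0.5226, 0.1128, 0.2479]
tcp_rot: [-0.381, -3.118, 0.0]
force: [-0.7, 0.4, 0.1]
width: -0.0001
```

Call:
send_rows --moves '[0, 0, 0.2, 0, 0, 0, -1, 0, 0, 0.4, 0, 0, 0, -1, 0, 0, 0.6, 0, 0, 0, -1, 0, 0, 0.8, 0, 0, 0, -1, 0, 0, 0.8, 0, 0, 0, -1, 0, 0, 0.8, 0, 0, 0, -1]'

```text
time_s: 3.5
position: [0.5224, 0.1122, 0.1286]
tcp_rot: [-0.38, -3.117, 0.0]
force: [0.7, -0.0, 0.2]
width: 0.0001
```

```bash
python3 -c "
from h import *
rel([.5226,.1109,.052]); cv2.imwrite('pics/top1.png',cv2.resize(bot.snapshot('top')[150:310,200:440,::-1],(780,520)))"
```

```text
shift share [-0.0039 -0.008   0.511 ] turn share [-0.0006 -0.0019  0.0064] F [ 0.737  -0.0286  0.2101] t 3.5 pos [0.5224 0.1122 0.1286]
```

View pics/top1.png

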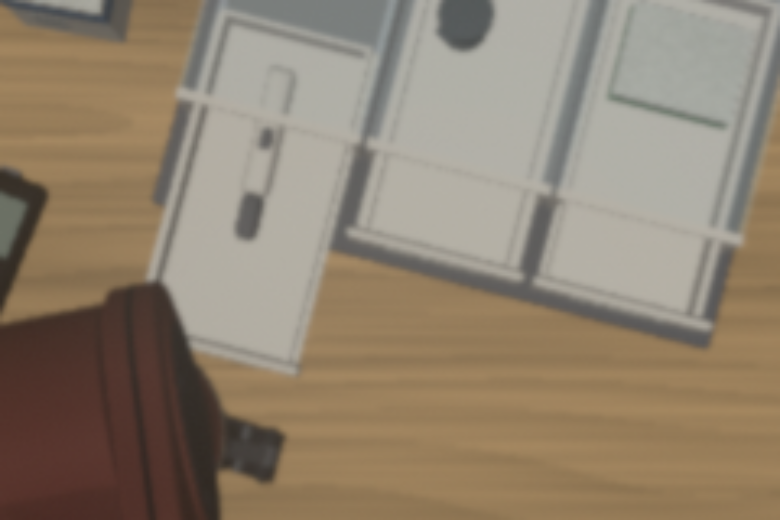

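The view shows the gripper in front of the pen tray's lip, with the trays unchanged. Next I lower it and push slowly.

Call:
send_rows --moves '[0, 0, 0.17, 0, 0, 0, -1, 0, 0, 0.34, 0, 0, 0, -1, 0, 0, 0.51, 0, 0, 0, -1, 0, 0, 0.51, 0, 0, 0, -1, -0.04, 0, 0.51, 0, 0, 0, -1, -0.08, 0, 0.51, 0, 0, 0, -1, -0.11, 0, 0.51, 0, 0, 0, -1, -0.14, 0, 0.51, 0, 0, 0, -1, -0.17, 0, 0.51, 0, 0, 0, -1, -0.19, 0, 0.51, 0, 0, 0, -1, -0.21, 0, 0.51, 0, 0, 0, -1, -0.23, 0, 0.51, 0, 0, 0, -1]'

```text
time_s: 4.75
position: [0.5563, 0.1018, 0.0517]
tcp_rot: [-0.385, -3.117, 0.0]
force: [-1.9, 0.1, 1.5]
width: -0.0001
```

Call:
send_rows --moves '[-0.03, 0, 0, 0, 0, 0, -1, -0.06, 0, 0, 0, 0, 0, -1, -0.09, 0, 0, 0, 0, 0, -1, -0.12, 0, 0, 0, 0, 0, -1, -0.15, 0, 0, 0, 0, 0, -1, -0.18, 0, 0, 0, 0, 0, -1, -0.21, 0, 0, 0, 0, 0, -1, -0.24, 0, 0, 0, 0, 0, -1, -0.27, 0, 0, 0, 0, 0, -1, -0.3, 0, 0, 0, 0, 0, -1, -0.33, 0, 0, 0, 0, 0, -1, -0.36, 0, 0, 0, 0, 0, -1]'

```text
time_s: 5.95
position: [0.6091, 0.0884, 0.0518]
tcp_rot: [-0.385, -3.118, 0.0]
force: [-2.6, -0.5, -1.0]
width: -0.0001
```

```bash
python3 -c "
from h import *
rel([.6273,.0846,.052]); cv2.imwrite('pics/top2.png',cv2.resize(bot.snapshot('top')[150:310,200:440,::-1],(780,520)))"
```

```text
shift share [-0.124   0.0047 -0.0016] turn share [-0.0004 -0.0002  0.0004] F [-2.5551 -0.4771 -0.9622] t 5.95 pos [0.6091 0.0884 0.0518]
```

View pics/top2.png

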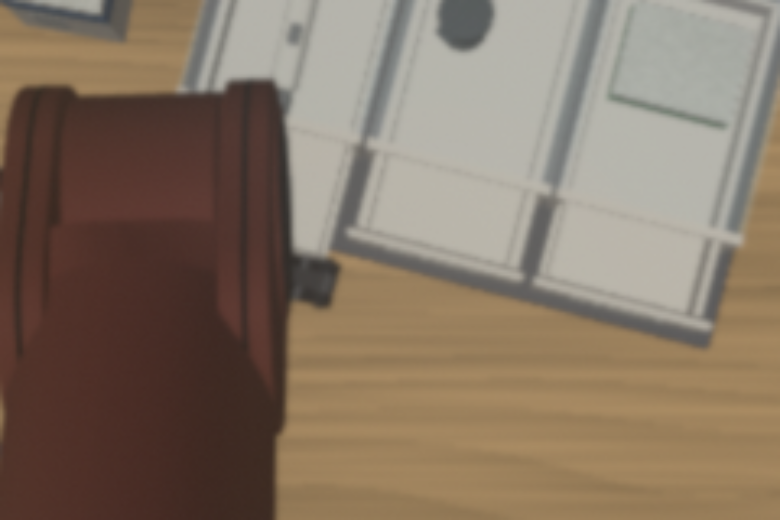

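The tray and pen are moving in together, with about 2.6 N of push and roughly 18 mm to go.

Call:
send_rows --moves '[-0.02, 0, 0, 0, 0, 0, -1, -0.04, 0, 0, 0, 0, 0, -1, -0.06, 0, 0, 0, 0, 0, -1, -0.08, 0, 0, 0, 0, 0, -1, -0.1, 0, 0, 0, 0, 0, -1, -0.11, 0, 0, 0, 0, 0, -1, -0.11, 0, 0, 0, 0, 0, -1]'

```text
time_s: 6.7
position: [0.6252, 0.0846, 0.0519]
tcp_rot: [0.385, 3.117, 0.0]
force: [0.8, 0.5, -0.1]
width: -0.0002
```

Call:
send_rows --moves '[-0.01, 0, 0, 0, 0, 0, -1, -0.02, 0, 0, 0, 0, 0, -1, -0.02, 0, 0, 0, 0, 0, -1]'

```text
time_s: 7.0
position: [0.6279, 0.084, 0.0519]
tcp_rot: [0.385, 3.118, 0.0]
force: [-0.8, 0.4, 0.4]
width: 0.0003
```

Call:
send_rows --moves '[-0.007, 0, 0, 0, 0, 0, -1, -0.013, 0, 0, 0, 0, 0, -1, -0.013, 0, 0, 0, 0, 0, -1]'

```text
time_s: 7.3
position: [0.6284, 0.0839, 0.0518]
tcp_rot: [-0.384, -3.115, -0.0]
force: [-7.4, 0.5, 6.4]
width: 0.0001
```

Call:
send_rows --moves '[-0.007, 0, 0, 0, 0, 0, -1, -0.013, 0, 0, 0, 0, 0, -1, -0.013, 0, 0, 0, 0, 0, -1]'

```text
time_s: 7.6
position: [0.6285, 0.0839, 0.0517]
tcp_rot: [-0.383, -3.111, -0.001]
force: [-16.8, 1.2, 12.6]
width: 0.0001
```

It's at the stop: force rose to 17 N with no further travel, at the expected position. I back off, lift and go over to the strip pocket.

Call:
send_rows --moves '[0.05, 0, 0, 0, 0, 0, -1, 0.15, 0, 0, 0, 0, 0, -1, 0.15, 0, -0.2, 0, 0, 0, -1, 0.15, 0, -0.4, 0, 0, 0, -1, 0.15, 0, -0.6, 0, 0, 0, -1, 0.15, -0.2, -0.6, 0, 0, 0, -1, 0, -0.45, -0.6, 0, 0, 0, -1, -0.15, -0.72, -0.6, 0, 0, 0, -1, -0.25, -0.72, -0.6, 0, 0, 0, -1, -0.25, -0.72, -0.6, 0, 0, 0, -1, -0.25, -0.72, -0.6, 0, 0, 0, -1]'

```text
time_s: 8.7
position: [0.6415, -0.0304, 0.1415]
tcp_rot: [-0.385, -3.118, -0.0]
force: [0.5, 0.8, 0.8]
width: 0.0
```

```bash
python3 - <<'E'
from h import *
rel([.6390,-.0294,.052])
im=bot.snapshot('scene')[:,:,::-1]
cv2.imwrite('pics/sc3.png',cv2.resize(im[150:390,150:470],(800,600)))
E
```

```text
shift share [0.0179 0.0027 0.597 ] turn share [ 0.0001 -0.0002  0.0011] F [0.4856 0.7987 0.755 ] t 8.7 pos [ 0.6415 -0.0304  0.1415]
```

View pics/sc3.png

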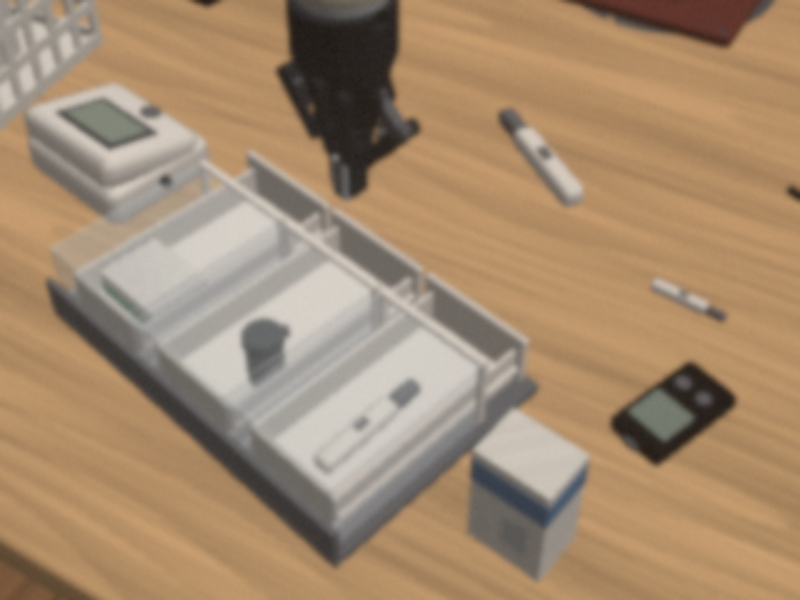

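The pen tray is flush with the others, the pot is standing, and the gripper is over the middle tray's pocket. I descend and draw gently.

Call:
send_rows --moves '[0.02, 0, 0.1, 0, 0, 0, -1, 0.02, 0, 0.2, 0, 0, 0, -1, 0.02, 0, 0.3, 0, 0, 0, -1, 0.02, 0, 0.4, 0, 0, 0, -1, 0.02, 0, 0.5, 0, 0, 0, -1, 0.02, 0, 0.58, 0, 0, 0, -1, 0.02, 0, 0.58, 0, 0, 0, -1]'

```text
time_s: 9.45
position: [0.6374, -0.0302, 0.0525]
tcp_rot: [-0.385, -3.115, 0.001]
force: [-0.0, -0.8, 0.7]
width: -0.0002
```

Call:
send_rows --moves '[0.02, 0, 0, 0, 0, 0, -1, 0.035, 0, 0, 0, 0, 0, -1, 0.05, 0, 0, 0, 0, 0, -1, 0.065, 0, 0, 0, 0, 0, -1, 0.08, 0, 0, 0, 0, 0, -1, 0.095, 0, 0, 0, 0, 0, -1, 0.11, 0, 0, 0, 0, 0, -1, 0.125, 0, 0, 0, 0, 0, -1, 0.14, 0, 0, 0, 0, 0, -1, 0.16, 0, 0, 0, 0, 0, -1, 0.18, 0, 0, 0, 0, 0, -1, 0.2, 0, 0, 0, 0, 0, -1]'

```text
time_s: 10.65
position: [0.6093, -0.0228, 0.0548]
tcp_rot: [-0.385, -3.118, -0.0]
force: [1.9, -0.1, 1.3]
width: -0.0002
```

Call:
send_rows --moves '[0.02, 0, 0, 0, 0, 0, -1, 0.04, 0, 0, 0, 0, 0, -1, 0.065, 0, 0, 0, 0, 0, -1, 0.09, 0, 0, 0, 0, 0, -1, 0.115, 0, 0, 0, 0, 0, -1, 0.14, 0, 0, 0, 0, 0, -1, 0.165, 0, 0, 0, 0, 0, -1, 0.19, 0, 0, 0, 0, 0, -1, 0.215, 0, 0, 0, 0, 0, -1, 0.24, 0, 0, 0, 0, 0, -1, 0.26, 0, 0, 0, 0, 0, -1, 0.28, 0, 0, 0, 0, 0, -1]'

```text
time_s: 11.85
position: [0.5685, -0.0126, 0.0548]
tcp_rot: [-0.385, -3.118, 0.0]
force: [2.3, 1.0, 0.2]
width: -0.0
```

Call:
send_rows --moves '[0.02, 0, 0, 0, 0, 0, -1, 0.04, 0, 0, 0, 0, 0, -1, 0.065, 0, 0, 0, 0, 0, -1, 0.09, 0, 0, 0, 0, 0, -1, 0.115, 0, 0, 0, 0, 0, -1, 0.14, 0, 0, 0, 0, 0, -1, 0.165, 0, 0, 0, 0, 0, -1, 0.185, 0, 0, 0, 0, 0, -1, 0.2, 0, 0, 0, 0, 0, -1, 0.215, 0, 0, 0, 0, 0, -1, 0.23, 0, 0, 0, 0, 0, -1, 0.24, 0, 0, 0, 0, 0, -1]'

```text
time_s: 13.05
position: [0.5337, -0.0039, 0.0548]
tcp_rot: [-0.385, -3.118, 0.0]
force: [2.0, 1.2, -0.6]
width: -0.0002
```

```bash
python3 - <<'E'
from h import *
# at stop: plate centre = closed -0.11 DX, tool centre = +14mm behind
rel(np.array([.6147,-.0233,.0525])+(-.110+.0145)*DX)
E
```

```text
shift share [0.0816 0.0059 0.0156] turn share [-0.0001 -0.      0.0006] F [ 1.9927  1.1606 -0.5804] t 13.05 pos [ 0.5337 -0.0039  0.0548]
```

Roughly 12 mm is left before the stop.

Call:
send_rows --moves '[0.01, 0, 0, 0, 0, 0, -1, 0.02, 0, 0, 0, 0, 0, -1, 0.03, 0, 0, 0, 0, 0, -1, 0.04, 0, 0, 0, 0, 0, -1, 0.05, 0, 0, 0, 0, 0, -1, 0.06, 0, 0, 0, 0, 0, -1, 0.07, 0, 0, 0, 0, 0, -1, 0.07, 0, 0, 0, 0, 0, -1]'

```text
time_s: 13.85
position: [0.5234, -0.0014, 0.0548]
tcp_rot: [-0.385, -3.117, 0.0]
force: [0.1, -0.2, -0.4]
width: -0.0
```

Call:
send_rows --moves '[0.007, 0, 0, 0, 0, 0, -1, 0.014, 0, 0, 0, 0, 0, -1, 0.014, 0, 0, 0, 0, 0, -1]'

```text
time_s: 14.15
position: [0.522, -0.0011, 0.0549]
tcp_rot: [0.385, 3.117, -0.0]
force: [4.9, -0.5, -1.5]
width: 0.0001
```

Call:
send_rows --moves '[0.007, 0, 0, 0, 0, 0, -1, 0.014, 0, 0, 0, 0, 0, -1, 0.014, 0, 0, 0, 0, 0, -1]'

```text
time_s: 14.45
position: [0.5219, -0.0011, 0.0552]
tcp_rot: [0.385, 3.113, -0.001]
force: [11.7, -2.8, -9.2]
width: 0.0
```

That's the stop: force climbs with no travel, at the predicted place. I release rearwards into the pocket, then lift out.

Call:
send_rows --moves '[-0.05, 0, 0, 0, 0, 0, -1, -0.1, 0, 0, 0, 0, 0, -1, -0.1, 0, -0.1, 0, 0, 0, -1, -0.1, 0, -0.3, 0, 0, 0, -1, -0.1, 0, -0.5, 0, 0, 0, -1, -0.1, 0, -0.75, 0, 0, 0, -1, -0.1, 0, -1, 0, 0, 0, -1, 0.2, 0, -1, 0, 0, 0, -1, 0.2, 0, -1, 0, 0, 0, -1]'

```text
time_s: 15.35
position: [0.487, 0.0077, 0.205]
tcp_rot: [-0.384, -3.115, -0.003]
force: [0.5, 0.3, -0.2]
width: -0.0
```

Call:
send_rows --moves '[0, 0.3, 0, 0, 0, 0, -1, 0, 0.6, 0, 0, 0, 0, -1, 0, 0.9, 0, 0, 0, 0, -1, 0, 1, 0, 0, 0, 0, -1, 0, 1, 0, 0, 0, 0, -1]'

```text
time_s: 15.85
position: [0.5268, 0.1551, 0.2039]
tcp_rot: [-0.378, -3.117, 0.001]
force: [-0.3, -0.5, -0.6]
width: 0.0001
```

```bash
python3 - <<'E'
from h import *
a=bot.snapshot('scene')[150:390,150:470,::-1];b=bot.snapshot('top')[120:300,160:540,::-1]
cv2.imwrite('pics/end.png',cv2.resize(a,(800,600))); cv2.imwrite('pics/endt.png',cv2.resize(b,(798,378),interpolation=cv2.INTER_CUBIC))
E
```

```text
(no output)
```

View pics/end.png

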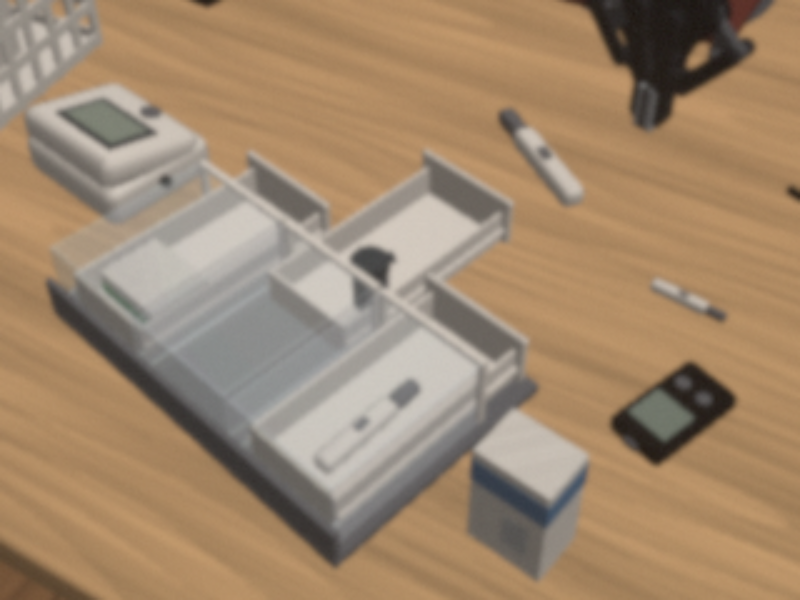

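View pics/endt.png

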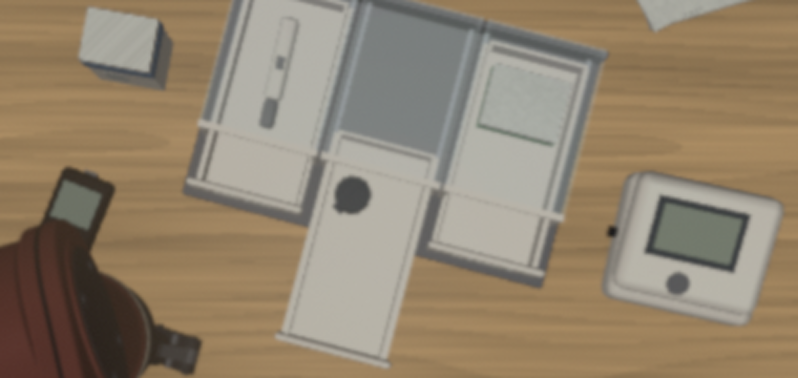

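Both views show the same end state: pen tray home and flush, strip tray fully out with the pot upright, swab tray shut, nothing else moved, and the arm clear. I hand it in.

```bash
python3 -c "
from h import *
print(bot.finish_job())"
```

```text
the job is handed in; nothing more can be done
None
```

Both trays are where you asked, and the job is handed in; no verdict was reported back. It took about 16 s of the 45 s allowed.

- **Pen tray:** I pushed the left tray home first, about 82 mm, with the closed fingertips on its front. At the end the force rose to about 17 N with no further travel. It now sits flush, with the middle-sized pen still in it.
- **Strip tray:** I then hooked the fingertips behind the middle tray's lip and drew it out slowly. It stopped at about 12 N, where I had predicted 110 mm would be.
- **Last checks:** The final top and scene pictures show the pot standing, the swab tray shut, and the monitor, meter and carton where they were. The gripper was clear of everything and the wrist force was near zero.
- **Disagreements:** No check failed. The two cameras differed by about 1 mm on where the lips were. The networks also reported some things wrongly (for example, the monitor as the strip tray), so I chose the trays from the pictures instead.

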